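# Unlock the tilting valve stand, drop its kickstand and hold it upright

## Task

Take the flat steel key out of the wooden block, push it fully down into the lock of the valve stand, turn it clockwise (seen from above) to its stop and leave it there. Then flip the stand's kickstand down over centre until it rests against its down stop, and after that raise the leaning frame by its top bar until it stands upright on the kickstand. The frame tips back by itself, so finish while still holding the bar, with the frame upright; leave the other things on the table where they are.

Things in the scene. Friction and masses are not known exactly. Their poses are not given: they have to be found in the camera images.
- key_grip (a point): centre of the head of the loose steel key that stands upright in a wooden block (70 x 70 x 34 mm tall). Axes: z up the key, x along its width, y through its thickness. The head is a plate 30 mm (x) by 10 mm (y), 36 mm tall (18 mm above and below this point). A half turn of the key about z makes no difference
- key_tip (a point): centre of the lower end of the key's flat blade, 54 mm below key_grip; axes as key_grip. The blade is 14 mm (x) by 6 mm (y) by 38 mm long, up to the head; at the start it stands 24 mm deep in the block, with 1.5 mm of play each side
- slot (a point): centre of the slot's mouth, on the top face (52 mm above the table) of the lock: a round brass cylinder 46 mm across on the stand's base plate. Axes turn with the cylinder about the vertical: z up, x along the slot. The slot is 16.5 mm (x) by 8.5 mm (y), 24 mm deep, with a 2 mm bevel. The inserted key's head stays 14 mm above the cylinder
- lock (a joint): turn of the lock cylinder, rad: 0 locked (start), grows clockwise seen from above to its stop at 1.3. The loose fit of the key adds up to 0.3 rad of free play: turn the key about 1.5, or until it stops. Needs under 0.1 N m; stays where it is left. Past 1.0 the bolt is clear and the frame can be raised
- hub (a point): middle of the level axle on which the frame tips, 35 mm above the table; the stand is bolted down. Stand axes: y along the axle, x the way the frame's top moves when raised, z up. The base plate, 12 mm thick, reaches from -70 to 90 mm in x and -190 to 90 mm in y; the lock is at x 0, y -150 mm
- bar (a point): middle of the frame's top bar: round steel, along y, 18 mm thick, 120 mm long, 205 mm from the axle. Grasp it from above between the two uprights (their inner faces are 34 mm either side). Axes are the frame's: z away from the axle, y along the bar. A brass float valve is on the frame's -x side; its 56 mm ball is 83 mm lower than the bar and 100 mm out to -x
- frame (a joint): tip angle of the frame, rad: -0.35 leaning on its rest (start), 0 upright, positive tips over the other way. Weight and a spring pull it towards -0.35; 2 to 5 N across the bar holds it upright. Raised with the kickstand down, it stops at 0 with the foot on the base plate. Locked, a bolt stops it after about 0.1; do not force it
- stand_pivot (a point): the kickstand's pivot on the frame, with the frame's axes; in those axes it lies at x 22, y 20, z 115 mm from the middle of the axle. The kickstand turns about the frame's x axis through this point
- foot (a point): middle of the kickstand's foot, a round cross bar along the frame's x, 14 mm thick, 70 mm long, at the end of a 12 mm leg: 132 mm from the pivot axis and 35 mm further along the frame's x than stand_pivot. Stowed, the leg points to the frame's +y, rising 15 degrees; it swings in the frame's y-z plane to 8 degrees past straight down
- kickstand (a joint): angle of the kickstand, rad: 0 stowed (start), 1.97 at its down stop. An over-centre spring presses it to either end: push down on the foot with 1 to 2 N past about 0.75 and it snaps down to 1.97 by itself within a second
- coupling_a: a copper reducing coupling, 34 mm across, 46 mm tall, standing; origin at the centre of its underside; leave alone
- coupling_b: a second copper reducing coupling, same as coupling_a; leave alone
- insulator: a white ribbed porcelain insulator cap, 64 mm across, 48 mm tall; origin under its centre; leave alone
- box_lid: a flat grey polymer valve box lid, 150 x 200 x 20 mm, lying; origin under its centre; leave alone
- screwdriver: a screwdriver lying on the table; leave alone
- grease_tin: a round tin, 72 mm across, 60 mm tall; origin under its centre; leave alone
- pot: an empty terracotta pot, 84 mm across the rim, 75 mm tall; origin under its centre; leave alone

How it is judged:
On the way, in this order (a step that is already met when the one before it is completed fails the run):
1. the key is fully down in the lock's slot (z of key_tip in the frame of slot below -0.019 m and horizontal distance between key_tip and slot below 0.006 m and value of joint lock below 0.8 rad), for 0.1 s.
2. the key, in the slot, has turned the lock clockwise to its stop (z of key_tip in the frame of slot below -0.019 m and horizontal distance between key_tip and slot below 0.006 m and value of joint lock above 1 rad), for 0.2 s.
3. the kickstand is down against its stop, the frame still leaning (value of joint kickstand above 1.85 rad and value of joint frame below -0.15 rad), for 0.2 s.
4. the frame is upright on the kickstand, held by the bar (value of joint frame between -0.07 and 0.07 rad and value of joint kickstand above 1.85 rad and contact force between the fingers and frame_c0 above 0.5 N), for 0.3 s.
At the end, for the whole second after the job is handed in: The program ends holding: the fingers bear on the frame's top bar (over 0.5 N), the frame is within 0.07 rad of upright and still, the kickstand is down (over 1.85 rad), the lock is turned past 1.0 rad and the key is still in it (at least 19 mm deep, within 6 mm of the slot's centre) (all of step 2 and all of step 4 and velocity of joint frame between -0.1 and 0.1 rad/s); the arm keeps its last pose, push and grip.
It fails at once if a thing that is no part of the job is pushed more than 40 mm from its place (distance of any of coupling_a, coupling_b, insulator, box_lid, screwdriver, grease_tin, pot from where it was at the start of the episode above 0.04 m).
It also fails if it takes over 58 s, if anything falls off the work surface, if the arm or the gripper's body presses on something with over 40 N, if the wrist force passes 120 N, or if a joint passes its speed limit or range.

## Robot

A 7-joint arm with a two-finger parallel gripper is mounted at the origin on the work surface. World frame = base frame: x ahead of the robot, y to its left, z up, the work surface at z = 0. Lengths are in m, angles in rad, forces in N, time in s.
With the tool pointing down it reaches from about 0.4 to 0.85 m from the base axis. Payload 4.5 kg.
Tool frame: the origin (TCP) lies at the very end of the fingers, on their centre line; the grasp point (between the pads) lies 19 mm behind it (r.grip_point_offset is the distance from the TCP to the grasp point, in m); z points along the fingers, y is the line along which they close (so a half turn about z gives the same grasp; the last joint's range is limited). The gripper opens to 88 mm and grips with 3 to 60 N. Pads are 18 mm wide; open, the fingers measure 123 mm over their backs; the gripper's body (75 mm by 187 mm) begins 45 mm behind the grasp point.
Start: joints at [-1.262, 0.689, -0.195, 1.565, 0.157, 0.902, -0.215], TCP at [0.17, 0.602, 0.239] pointing down, gripper open.
Joint ranges: [-3.01, 3.01], [-0.46, 2.08], [-1.47, 1.51], [0.13, 2.56], [-1, 4.14], [0.04, 2.09], [-2.66, 2.66]. Speed limits (rad/s): [2.57, 2.57, 3.14, 3.14, 3.14, 3.14, 3.14].

## Interface

Orientations are given as a unit quaternion [x, y, z, w].
In Python, from plant import r gives the robot as it stands.
- The arm moves only by the tool carry_out, never from a script. Its argument "rows" is a list of rows, each a list of 3 entries, a list of its own where there are three numbers: the shift along the tool's x, y, z in cm, then the turn, a rotation vector about the tool's x, y, z in degrees, then the closure, from 0 (fully open) to 1 (shut). A call has 1 to 12 rows; each row is the pose to reach, as a shift and turn from the pose commanded when the call began, along the tool's axes at that moment; what a row does not reach only later rows make up. A row lasts 1/10 s, in which the tool goes at most 50 mm and 8.59 degrees, less where a joint would pass 70% of its speed; a pose out of reach is approached as far as the arm can. A call with a gripper value outside its range is refused whole. The fingers move at their own pace and stop on an object; "newtons" is the grip in N (left out, the last holds). Time passes only in rows, so rows that repeat a pose let the fingers close. It gives the time, the measured TCP pose, the force, the opening and the grip force at its end, in the units of the state.
- r.get_state(): the state, without advancing time (a new reading comes with each control period).
- r.snapshot(name): name is "scene" or "top" or "wrist"; returns a dict with "image" (384x512x3 uint8, red, green, blue), "fx", "fy", "cx", "cy" (pixels), "pose" (4x4, takes a point from camera to world coordinates). Camera axes: x right, y up, looking along -z (the intrinsics and any distortion apply to the point x, -y, -z); pixel columns grow to the right and rows downward; lengths in m; the calibration is good to about 2 mm. A picture is of the moment at which its call begins. There is no depth.
- r.finish_job(): hands the job in; it is judged then, once.
The state is a dict: "clock": time; "q": joint angles; "qd": joint speeds; "joint_torque": joint torques, N m; "tool_pos": TCP position; "eef_rot": TCP orientation; "contact_force": force on the tool from outside, world axes, zero at the start; "moment": the same for the moment, N m; "opening": opening from 0.0 (shut) to 1.0 (fully open); "finger_force": force on a finger pad.
Only numpy, scipy, OpenCV 4.12 (cv2) and the standard library are available. Lean on these libraries where they do the work, as an engineer would, in place of code of your own. Each camera call takes 0.05 s, during which the arm holds its last target. There are 200 camera calls.

## Working session

There is one attempt and no reset: what is moved stays moved. The work goes in short steps, Python scripts to look and compute and a tool call to move; the robot and the scene stay as the last step left them, time stands still between calls to the robot, and variables do not carry over. Pictures are saved under pics/ and viewed, at most 10 in all, crops included, and the job is handed in when it is done.

Besides the shell and the picture viewer there is one more tool, called after "Request:" by a JSON object that holds its "method" and its "body". carry_out: Moves the arm, as the interface text tells. Its arguments: {"type":"object","properties":{"rows":{"type":"array"},"newtons":{"type":"number"}},"required":["rows"]}

```bash
ls; mkdir -p pics
python3 - <<'E'
from plant import r
import cv2, numpy as np, pickle
d={}
for n in("scene","top","wrist"):
    s=r.snapshot(n); d[n]=s
    cv2.imwrite(f"pics/{n}0.png",s["image"][:,:,::-1])
    print(n,[k for k in s],s["fx"],s["fy"],s["cx"],s["cy"]);print(np.round(s["pose"],3))
pickle.dump(d,open("s0.pkl","wb"))
print(r.get_state(), r.grip_point_offset)
E
```

```text
pics
scene ['image', 'fx', 'fy', 'cx', 'cy', 'pose'] 499.77639455940505 499.77639455940505 247.11299641052847 196.69121212787744
[[ 0.534 -0.676  0.508  1.196]
 [ 0.846  0.422 -0.326 -0.389]
 [ 0.006  0.604  0.797  1.176]
 [ 0.     0.     0.     1.   ]]
top ['image', 'fx', 'fy', 'cx', 'cy', 'pose'] 490.37363896908363 490.37363896908363 250.85379869018436 202.37420395990927
[[-1.20e-02  9.75e-01 -2.21e-01  1.49e-01]
 [-1.00e+00 -1.30e-02 -1.00e-03  5.10e-02]
 [-3.00e-03  2.21e-01  9.75e-01  1.82e+00]
 [ 0.00e+00  0.00e+00  0.00e+00  1.00e+00]]
wrist ['image', 'fx', 'fy', 'cx', 'cy', 'pose'] 331.76431209056005 331.76431209056005 257.1694090568195 192.89269292264453
[[ 0.272 -0.92  -0.281  0.098]
 [ 0.962  0.259  0.082  0.621]
 [-0.003 -0.292  0.956  0.384]
 [ 0.     0.     0.     1.   ]]
{'clock': 0.15, 'q': array([-1.26218793,  0.68974441, -0.1945315 ,  1.5660245 ,  0.15730317,
        0.90250261, -0.21509033]), 'qd': array([ 0.00085168, -0.00192667, -0.00013725, -0.00621607,  0.0017886 ,
        0.00087101, -0.00056727]), 'joint_torque': array([-1.89405342e-03, -5.27858233e+01, -1.26859881e+00, -1.53586489e+01,
       -5.25411672e-02,  3.89183246e-03,  1.16352467e-04]), 'tool_pos': array([0.1695143 , 0.60111829, 0.23814515]), 'eef_rot': array([ 1.36937425e-01,  9.90579490e-01, -6.43575659e-04, -3.99588822e-05]), 'contact_force': array([ 0.12197617,  0.30899646, -0.32996123]), 'moment': array([-0.0137656 , -0.00477332,  0.04935557]), 'finger_force': 0.0, 'opening': 1.0017215097915086} 0.0187
```

View pics/scene0.png

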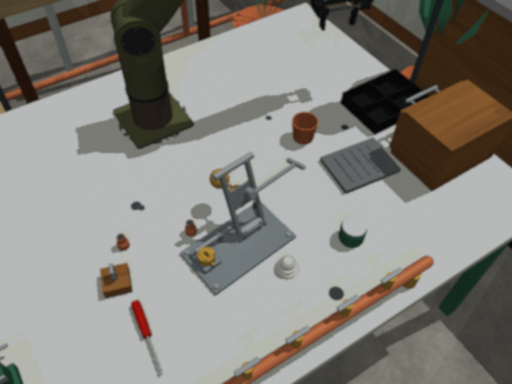

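View pics/top0.png

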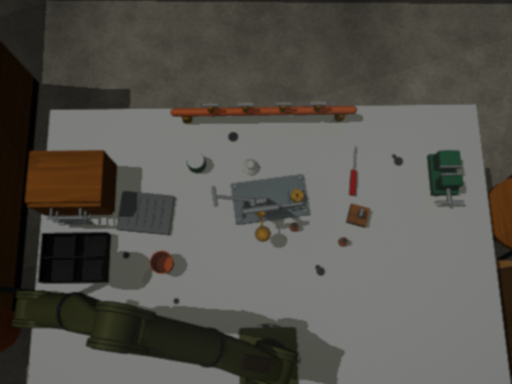

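The scene view shows the key block at (116,280), the brass lock at (207,258), the frame bar near (237,160) and the foot at (296,164). The top view has the block at (359,215), the lock at (297,196) and the foot at (214,196).

```bash
cat > h.py <<'E'
import numpy as np, cv2
from scipy.spatial.transform import Rotation as R
def ray(s,u,v):
    d=np.array([(u-s["cx"])/s["fx"],-(v-s["cy"])/s["fy"],-1.]); P=s["pose"]
    return P[:3,3], P[:3,:3]@d
def onz(s,u,v,z):
    o,d=ray(s,u,v); return o+d*(z-o[2])/d[2]
def proj(s,p):
    q=s["pose"][:3,:3].T@(np.asarray(p)-s["pose"][:3,3]); return np.array([s["cx"]+s["fx"]*q[0]/-q[2], s["cy"]+s["fy"]*q[1]/q[2]])
def tri(a,b):
    # a,b: (snap,u,v)
    A=np.zeros((3,3));B=np.zeros(3)
    for s,u,v in (a,b):
        o,d=ray(s,u,v); d=d/np.linalg.norm(d); M=np.eye(3)-np.outer(d,d); A+=M;B+=M@o
    return np.linalg.solve(A,B)
def totool(st,p):
    "world point in tool axes, cm"
    return R.from_quat(st["eef_rot"]).inv().apply(np.asarray(p)-st["tool_pos"])*100
E
python3 - <<'E'
import pickle,cv2,numpy as np
from h import *
d=pickle.load(open("s0.pkl","rb")); t,s=d["top"],d["scene"]
np.set_printoptions(precision=3,suppress=True)
print("block",onz(t,359,214,.034),onz(s,116,279,.034))
print("lock",onz(t,297,196,.052),onz(s,207,255,.052))
print("foot",tri((t,214,196),(s,296,164)))
hs=cv2.cvtColor(t["image"],cv2.COLOR_RGB2HSV)
print(hs[185,250],hs[205,240],hs[215,358],hs[195,297],hs[160,300])
c=cv2.resize(t["image"][150:260,200:380],None,fx=4.4,fy=4.4,interpolation=cv2.INTER_CUBIC)
cv2.imwrite("pics/tc.png",c[:,:,::-1])
c=cv2.resize(s["image"][140:310,90:310],None,fx=3.5,fy=3.5,interpolation=cv2.INTER_CUBIC)
cv2.imwrite("pics/sc.png",c[:,:,::-1])
E
```

```text
block [ 0.505 -0.349  0.034] [ 0.514 -0.345  0.034]
lock [ 0.572 -0.119  0.052] [ 0.585 -0.118  0.052]
foot [0.544 0.179 0.188]
[90 19 79] [94 22 80] [23 19 53] [ 18 156  75] [ 50   6 125]
```

View pics/tc.png

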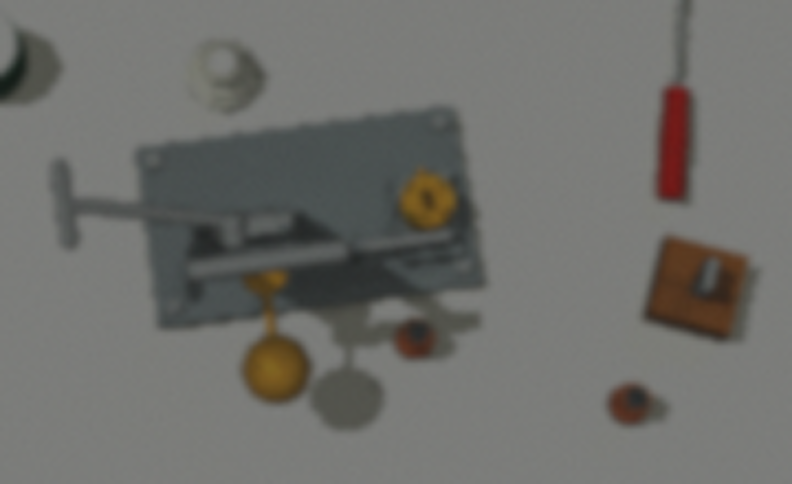

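View pics/sc.png

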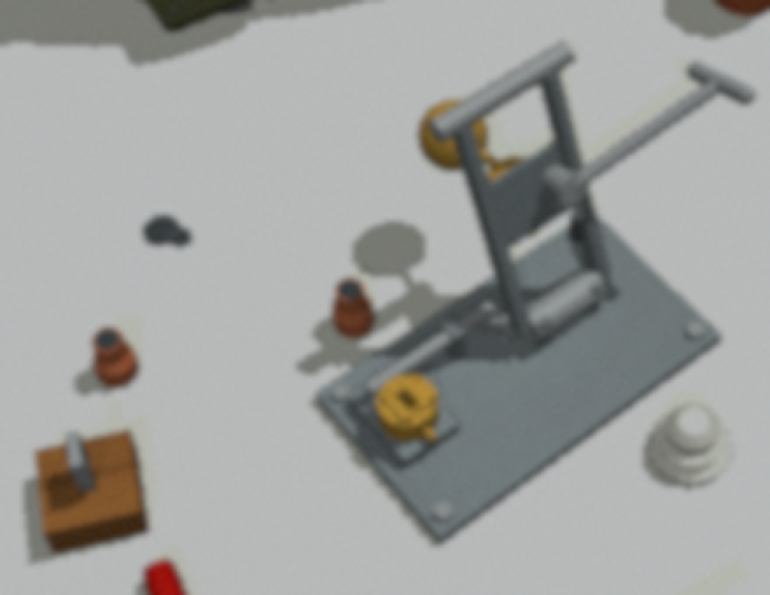

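The crops show the plate corners, the lock with its slot near top-crop (428,198), the key head at (712,277), and the two couplings near the block and the stand.

Run:
```python
import pickle,numpy as np
from h import *
from scipy.optimize import least_squares
d=pickle.load(open("s0.pkl","rb")); t,s=d["top"],d["scene"]
np.set_printoptions(precision=4,suppress=True)
T=lambda u,v:(t,u/4.4+200,v/4.4+150); S=lambda u,v:(s,u/3.5+90,v/3.5+140)
a=-.35
bar=lambda y:(205*np.sin(a),y,205*np.cos(a))
obs=[(T(137,150),(90,90,-23)),(T(455,107),(90,-190,-23)),(T(487,285),(-70,-190,-23)),(T(160,328),(-70,90,-23)),
(S(318,400),(-70,-190,-23)),(S(440,543),(90,-190,-23)),(S(720,338),(90,90,-23)),
(T(428,198),(0,-150,17)),(S(408,400),(0,-150,17)),(S(440,127),bar(-60)),(S(568,48),bar(60)),(T(190,268),bar(60)),(T(345,252),bar(-60))]
def f(p,full=False):
    out=[]
    for (sn,u,v),q in obs:
        w=R.from_euler('z',p[2]).apply(np.array(q)/1000)+[p[0],p[1],.035]
        out.append(proj(sn,w)-[u,v])
    return np.ravel(out)
res=least_squares(f,[.55,.03,-.1],loss='soft_l1');print(res.x,np.degrees(res.x[2]));print(f(res.x).reshape(-1,2))
p=res.x; W=lambda q:R.from_euler('z',p[2]).apply(np.array(q)/1000)+[p[0],p[1],.035]
F=lambda q:R.from_euler('y',a).apply(q)
print("lock",W((0,-150,17)),"bar",W(bar(0)),"barup",W((0,0,205)))
th=np.radians(15);print("foot",W(F((22+35,20+132*np.cos(th),115+132*np.sin(th)))), tri(T(62,203),S(720,82)))
print("key top",onz(*T(712,265),.082))
for q in[(T(665,237)),T(747,257),T(728,338),T(645,320)]: print(onz(*q,.034))
st=__import__('plant').r.get_state()
print(totool(st,[.507,-.347,.20]))
```

```text
[0.56   0.0294 0.1303] 7.466775062883127
[[-1.0277 -1.4692]
 [-0.8707 -1.7966]
 [-1.1121 -1.7414]
 [-0.5786 -1.0472]
 [-1.9145 -2.3658]
 [-0.5387 -1.3234]
 [-0.0946 -1.7719]
 [-0.297  -0.9226]
 [-0.9935 -0.8092]
 [-2.2403  1.0326]
 [-1.2996  0.4131]
 [-0.5948 -0.2415]
 [-0.0627 -1.6533]]
lock [ 0.5795 -0.1194  0.052 ] bar [0.4903 0.0202 0.2276] barup [0.56   0.0294 0.24  ]
foot [0.5432 0.1759 0.1947] [0.543  0.1785 0.1901]
key top [ 0.509  -0.3489  0.082 ]
[ 0.5437 -0.3217  0.034 ]
[ 0.5255 -0.39    0.034 ]
[ 0.4563 -0.3695  0.034 ]
[ 0.4725 -0.3008  0.034 ]
[-58.2045 -82.0952   3.9257]
```

Request:
{"method": "carry_out", "body": {"rows": [[[0, 0, -11], [0, 0, 0], 0], [[0, 0, -11], [0, 0, 0], 0], [[0, 0, -11], [0, 0, 0], 0], [[-58, -82, -11], [0, 0, 0], 0], [[-58, -82, -11], [0, 0, 0], 0], [[-58, -82, -11], [0, 0, 0], 0], [[-58, -82, -11], [0, 0, 0], 0], [[-58, -82, -11], [0, 0, 0], 0], [[-58, -82, -11], [0, 0, 0], 0], [[-58, -82, -11], [0, 0, 0], 0], [[-58, -82, -11], [0, 0, 0], 0], [[-58, -82, -11], [0, 0, 0], 0]]}}

```text
clock: 1.35
tool_pos: [0.32, 0.1753, 0.3485]
eef_rot: [0.137, 0.991, -0.0, 0.0]
contact_force: [0.8, 0.6, 0.5]
opening: 1.002
finger_force: 0.0
```

Run:
```python
from plant import r; from h import *
np.set_printoptions(precision=3,suppress=True)
s=r.get_state();print(s["clock"],s["q"],s["tool_pos"],s["eef_rot"],totool(s,[.507,-.347,.25]),totool(s,[.507,-.347,.16]))
```

```text
1.35 [-0.514  0.185 -0.139  2.101  0.034  0.858  0.624] [0.32  0.175 0.349] [ 0.137  0.991 -0.     0.   ] [-32.153 -45.208   9.855] [-32.153 -45.207  18.855]
```

Request:
{"method": "carry_out", "body": {"rows": [[[-32.2, -45.2, 0], [0, 0, 0], 0], [[-32.2, -45.2, 0], [0, 0, 0], 0], [[-32.2, -45.2, 0], [0, 0, 0], 0], [[-32.2, -45.2, 0], [0, 0, 0], 0], [[-32.2, -45.2, 0], [0, 0, 0], 0], [[-32.2, -45.2, 0], [0, 0, 0], 0], [[-32.2, -45.2, 0], [0, 0, 0], 0], [[-32.2, -45.2, 0], [0, 0, 0], 0], [[-32.2, -45.2, 11], [0, 0, 0], 0], [[-32.2, -45.2, 11], [0, 0, 0], 0], [[-32.2, -45.2, 11], [0, 0, 0], 0], [[-32.2, -45.2, 11], [0, 0, 0], 0]]}}

```text
clock: 2.55
tool_pos: [0.5067, -0.347, 0.2361]
eef_rot: [0.138, 0.99, 0.0, -0.001]
contact_force: [-0.1, 0.0, 0.5]
opening: 1.005
finger_force: 0.0
```

Run:
```python
from plant import r; from h import *; import pickle
np.set_printoptions(precision=3,suppress=True)
s=r.snapshot("wrist"); st=r.get_state();print(st["clock"],st["q"],st["tool_pos"])
pickle.dump((s,st),open("w1.pkl","wb"))
print(proj(s,[.508,-.347,.082]),proj(s,[.58,-.119,.052]))
cv2.imwrite("pics/w1.png",cv2.resize(s["image"],None,fx=1.5,fy=1.5,interpolation=cv2.INTER_CUBIC)[:,:,::-1])
```

```text
2.6 [ 0.485  0.684  0.082  1.607 -0.062  0.857  1.88 ] [ 0.506 -0.352  0.232]
[258.527 176.878] [492.066 176.339]
```

View pics/w1.png

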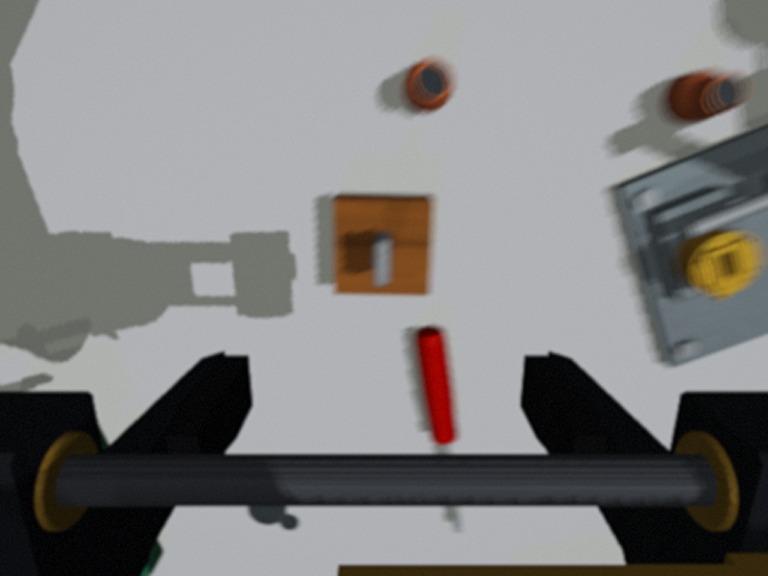

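The wrist view shows the block with the key head's top face around (382,264) in the 1.5x picture, nearly parallel to the tool x axis, and the lock with its slot at (728,262).

Run:
```python
from h import *; import pickle
np.set_printoptions(precision=4,suppress=True,linewidth=200)
s,st=pickle.load(open("w1.pkl","rb")); im=s["image"]
g=cv2.cvtColor(im,cv2.COLOR_RGB2HSV)
print(g[150:196,255,2]); print(g[150:196,255,1]); print(im[175,238:272].tolist())
print(g[164:184,474:500,2])
sx,sy=st["tool_pos"][:2]
def rep(p):
    a=np.array(p); print("c",a.mean(0))
m=((g[:,:,1]<70)&(g[:,:,2]>85)).astype(np.uint8); m[:, :235]=0;m[:,275:]=0;m[:140]=0;m[:]=m; 
mm=np.zeros_like(m);mm[150:194,240:268]=m[150:194,240:268]
n,l,stt,c=cv2.connectedComponentsWithStats(mm);print(stt,c)
k=np.argmax(stt[1:,4])+1
cn=np.argwhere(l==k)[:,::-1].astype(np.float32)
rc=cv2.minAreaRect(cn);print(rc)
bp=cv2.boxPoints(rc);W=[onz(s,*b,.082) for b in bp];print(np.array(W),np.mean(W,0))
print(onz(s,*cn.mean(0),.082))
```

```text
[117 115 106  95  84  72  62  58  64  75  91 108 121 130 136 139 141 138 138 137 136 140 142 142 137 140 137 140 138 139 140 139 136 136 136 137 135 129 121 114 115 119 126 127 130 140]
[196 195 190 166 134  85  37   9  20  14  22  14  17  18  17  18  18  15  13  15  15  18  14  16  15  16  17  22  15  13  16  17  15  13  15  15  17  12   6  20  80 148 190 203 173 100]
[[72, 43, 14], [73, 43, 19], [73, 43, 17], [72, 39, 16], [72, 43, 15], [72, 42, 15], [74, 43, 17], [73, 44, 21], [74, 50, 33], [75, 58, 46], [83, 70, 64], [91, 84, 80], [102, 98, 97], [110, 111, 110], [118, 120, 122], [124, 128, 132], [130, 135, 139], [131, 137, 140], [126, 132, 134], [123, 125, 126], [123, 118, 115], [123, 111, 105], [120, 101, 87], [120, 93, 74], [120, 84, 55], [122, 76, 39], [128, 78, 32], [128, 77, 29], [128, 75, 30], [127, 74, 28], [129, 78, 30], [129, 77, 30], [129, 77, 32], [129, 77, 31]]
[[164 160 154 153 153 146 136 134 136 138 145 156 164 169 175 177 174 170 168 168 167 172 174 175 174 169]
 [144 137 127 128 131 131 133 143 153 161 168 172 174 173 174 174 168 166 164 166 170 172 175 176 177 1
[... 1613 characters left out ...]
9 164 154 148 150 145 138 131 123 113 108 108 102  92 105 118 125 137 147 152 154 157 156 158 165 165]
 [167 170 160 149 148 147 141 133 126 118 113 114 113 110 115 131 138 145 154 160 158 162 164 167 170 170]
 [166 169 160 149 147 148 142 137 132 131 125 132 130 133 137 145 153 156 161 163 165 168 171 173 172 166]]
[[     0      0    512    384 196284]
 [   248    160     14     30    324]] [[255.5016 191.5284]
 [254.5123 174.2809]]
((254.18527221679688, 174.4060821533203), (11.969504356384277, 29.56752586364746), 4.085616588592529)
[[ 0.5161 -0.3604  0.082 ]
 [ 0.4897 -0.3506  0.082 ]
 [ 0.4934 -0.3403  0.082 ]
 [ 0.52   -0.3498  0.082 ]] [ 0.5048 -0.3503  0.082 ]
[ 0.5046 -0.3499  0.082 ]
```

Request:
{"method": "carry_out", "body": {"rows": [[[0, 0, 8], [0, 0, 4], 0], [[0, 0, 8], [0, 0, 4], 0], [[0, 0, 8], [0, 0, 4], 0], [[0, 0, 8], [0, 0, 4], 0]]}}

```text
clock: 3.0
tool_pos: [0.5073, -0.3448, 0.1589]
eef_rot: [0.171, 0.985, 0.0, -0.0]
contact_force: [0.3, -1.8, 0.3]
opening: 1.002
finger_force: 0.0
```

Run:
```python
from plant import r; from h import *; import pickle
np.set_printoptions(precision=4,suppress=True,linewidth=200)
s=r.snapshot("wrist"); st=r.get_state();print(st["tool_pos"],R.from_quat(st["eef_rot"]).as_matrix(),totool(st,[.5047,-.35,.047]))
pickle.dump((s,st),open("w2.pkl","wb"))
g=cv2.cvtColor(s["image"],cv2.COLOR_RGB2HSV); c=proj(s,[.5047,-.35,.082]);print(c)
x,y=c.astype(int)
m=((g[:,:,1]<70)&(g[:,:,2]>95)).astype(np.uint8)
mm=np.zeros_like(m);mm[y-40:y+40,x-22:x+22]=m[y-40:y+40,x-22:x+22]
n,l,stt,cc=cv2.connectedComponentsWithStats(mm);print(stt,cc)
k=np.argmax(stt[1:,4])+1
rc=cv2.minAreaRect(np.argwhere(l==k)[:,::-1].astype(np.float32));print(rc)
W=np.array([onz(s,*b,.082) for b in cv2.boxPoints(rc)]);print(W,W.mean(0))
cv2.imwrite("pics/w2.png",s["image"][:,:,::-1])
```

```text
[ 0.508  -0.3454  0.1601] [[-0.9413  0.3376  0.0017]
 [ 0.3376  0.9413 -0.0011]
 [-0.002  -0.0005 -1.    ]] [ 0.1803 -0.5434 11.308 ]
[250.0478 200.7457]
[[     0      0    512    384 195784]
 [   249    181      9      4     22]
 [   228    221     44     19    802]] [[255.5237 191.3418]
 [253.7273 181.9091]
 [249.7531 230.3803]]
((249.5, 230.0), (18.0, 43.0), 90.0)
[[ 0.5138 -0.3702  0.082 ]
 [ 0.5242 -0.3411  0.082 ]
 [ 0.5376 -0.3457  0.082 ]
 [ 0.527  -0.3754  0.082 ]] [ 0.5256 -0.3581  0.082 ]
```

Request:
{"method": "carry_out", "body": {"rows": [[[0.2, -0.5, 5], [0, 0, 0], 0], [[0.2, -0.5, 10], [0, 0, 0], 0], [[0.2, -0.5, 11.3], [0, 0, 0], 0], [[0.2, -0.5, 11.3], [0, 0, 0], 0], [[0.2, -0.5, 11.3], [0, 0, 0], 1], [[0.2, -0.5, 11.3], [0, 0, 0], 1], [[0.2, -0.5, 11.3], [0, 0, 0], 1], [[0.2, -0.5, 11.3], [0, 0, 0], 1], [[0.2, -0.5, 11.3], [0, 0, 0], 1], [[0.2, -0.5, 11.3], [0, 0, 0], 1], [[0.2, -0.5, 11.3], [0, 0, 0], 1], [[0.2, -0.5, 11.3], [0, 0, 0], 1]], "newtons": 40}}

```text
clock: 4.25
tool_pos: [0.5036, -0.3489, 0.0456]
eef_rot: [0.171, 0.985, 0.0, -0.0]
contact_force: [0.4, -0.3, -0.8]
opening: 0.296
finger_force: 0.0
```

Run:
```python
from plant import r; from h import *; import pickle
s=r.snapshot("wrist"); print(r.get_state())
cv2.imwrite("pics/w3.png",cv2.resize(s["image"],None,fx=1.5,fy=1.5)[:,:,::-1])
```

```text
{'clock': 4.3, 'q': array([ 0.49990017,  0.94239586,  0.05537487,  1.7335846 , -0.0994419 ,
        0.46856702,  1.84750897]), 'qd': array([-1.05650917e-03,  4.70253369e-04,  3.20272807e-04,  3.67484316e-05,
        1.58904142e-03, -1.26151322e-03,  1.84848582e-03]), 'joint_torque': array([-3.25916881e-03, -5.63489056e+01,  2.47968972e+00, -8.83736998e+00,
        2.11767771e-02,  7.22621474e-02, -2.32596476e-04]), 'tool_pos': array([ 0.50365847, -0.3489369 ,  0.04556782]), 'eef_rot': array([ 1.71426684e-01,  9.85196872e-01,  6.95862561e-05, -9.79253798e-05]), 'contact_force': array([ 0.40808572, -0.55565662, -0.18084141]), 'moment': array([-0.03867984, -0.00958592,  0.00924719]), 'finger_force': 0.0, 'opening': 0.2509698227515842}
```

View pics/w3.png

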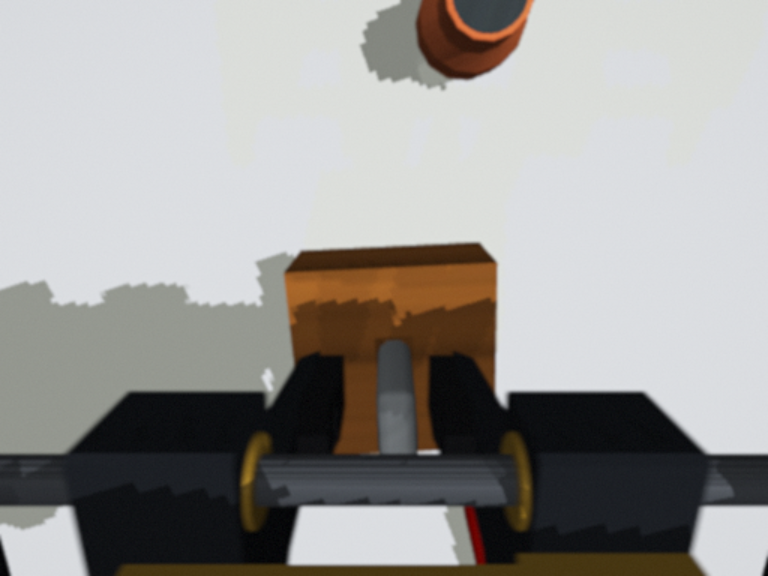

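The picture shows the key head centred between the still-closing fingers at about (397,400).

Request:
{"method": "carry_out", "body": {"rows": [[[0, 0, 0], [0, 0, 0], 1], [[0, 0, 0], [0, 0, 0], 1], [[0, 0, 0], [0, 0, 0], 1], [[0, 0, 0], [0, 0, 0], 1], [[0, 0, 0], [0, 0, 0], 1], [[0, 0, 0], [0, 0, 0], 1]]}}

```text
clock: 4.9
tool_pos: [0.5041, -0.3481, 0.0456]
eef_rot: [0.171, 0.985, 0.001, 0.0]
contact_force: [1.2, 4.5, -0.5]
opening: 0.109
finger_force: 40.0
```

Request:
{"method": "carry_out", "body": {"rows": [[[0, 0, -2], [0, 0, 0], 1], [[0, 0, -4], [0, 0, 0], 1], [[0, 0, -9], [0, 0, 0], 1], [[0, 0, -12], [0, 0, 0], 1], [[0, 0, -12], [0, 0, 0], 1], [[0, 0, -12], [0, 0, 0], 1]]}}

```text
clock: 5.5
tool_pos: [0.5032, -0.35, 0.1661]
eef_rot: [0.172, 0.985, -0.001, 0.0]
contact_force: [-0.5, 0.4, -1.0]
opening: 0.11
finger_force: 40.0
```

Run:
```python
from plant import r; from h import *; import pickle
np.set_printoptions(precision=4,suppress=True,linewidth=200)
d=pickle.load(open("s0.pkl","rb")); s,_=pickle.load(open("w1.pkl","rb"))
a,b=onz(s,484.3,170,.052),onz(s,487.2,180,.052); print(a,b,(a+b)/2,np.degrees(np.arctan2(*(b-a)[1::-1])))
for n in("top","scene"):
    im=d[n]; h=cv2.cvtColor(im["image"],cv2.COLOR_RGB2HSV); c=proj(im,[.58,-.119,.052]).astype(int)
    m=(h[:,:,0]>12)&(h[:,:,0]<32)&(h[:,:,1]>110); 
    sub=np.zeros(m.shape,np.uint8); sub[c[1]-14:c[1]+14,c[0]-14:c[0]+14]=m[c[1]-14:c[1]+14,c[0]-14:c[0]+14]
    mo=cv2.moments(sub,True); u,v=mo['m10']/mo['m00'],mo['m01']/mo['m00']; print(n,u,v,onz(im,u,v,.052),onz(im,u,v,.045))
st=r.get_state(); print(st["tool_pos"],st["opening"],st["finger_force"],st["eef_rot"],st["q"])
yaw=R.from_quat(st["eef_rot"]).as_matrix()[:,0]; print("tool x yaw",np.degrees(np.arctan2(yaw[1],yaw[0])))
print(totool(st,[.58,-.119,.16]))
```

```text
[ 0.5711 -0.1261  0.052 ] [ 0.5826 -0.1241  0.052 ] [ 0.5768 -0.1251  0.052 ] 9.845335166112253
top 296.7967479674797 195.3089430894309 [ 0.5748 -0.1186  0.052 ] [ 0.5765 -0.1192  0.045 ]
scene 206.2377358490566 255.97735849056605 [ 0.5869 -0.1216  0.052 ] [ 0.5831 -0.1199  0.045 ]
[ 0.5032 -0.35    0.1661] 0.10952837652085941 39.99751458425635 [ 0.172   0.9851 -0.0007  0.0003] [ 0.4849  0.7629  0.0841  1.682  -0.0885  0.6994  1.8385]
tool x yaw 160.18887951153036
[ 0.6026 24.3397  0.572 ]
```

Request:
{"method": "carry_out", "body": {"rows": [[[-1, 5, 0], [0, 0, -6], 1], [[-2, 10, 0], [0, 0, -12], 1], [[-3, 15, 0], [0, 0, -18], 1], [[-4, 20, 0], [0, 0, -24], 1], [[-4.6, 24, 0], [0, 0, -30], 1], [[-4.6, 27, 0], [0, 0, -30], 1], [[-4.6, 27, 0], [0, 0, -30], 1], [[-4.6, 27, 0], [0, 0, -30], 1], [[-4.6, 27, 0], [0, 0, -30], 1]]}}

```text
clock: 6.4
tool_pos: [0.6367, -0.113, 0.1645]
eef_rot: [-0.088, 0.996, -0.001, -0.002]
contact_force: [0.2, -0.7, -0.9]
opening: 0.108
finger_force: 40.0
```

Run:
```python
from plant import r; from h import *; import pickle
np.set_printoptions(precision=4,suppress=True,linewidth=200)
s=r.snapshot("wrist"); st=r.get_state();pickle.dump((s,st),open("w4.pkl","wb"))
print(st["tool_pos"],st["opening"],st["q"],proj(s,[.578,-.122,.052]))
cv2.imwrite("pics/w4.png",cv2.resize(s["image"],None,fx=1.5,fy=1.5)[:,:,::-1])
```

```text
[ 0.6369 -0.1131  0.1648] 0.1089351468509596 [ 0.1092  0.8032 -0.0105  1.5665  0.0135  0.7741  1.8387] [260.8041 113.4018]
```

View pics/w4.png

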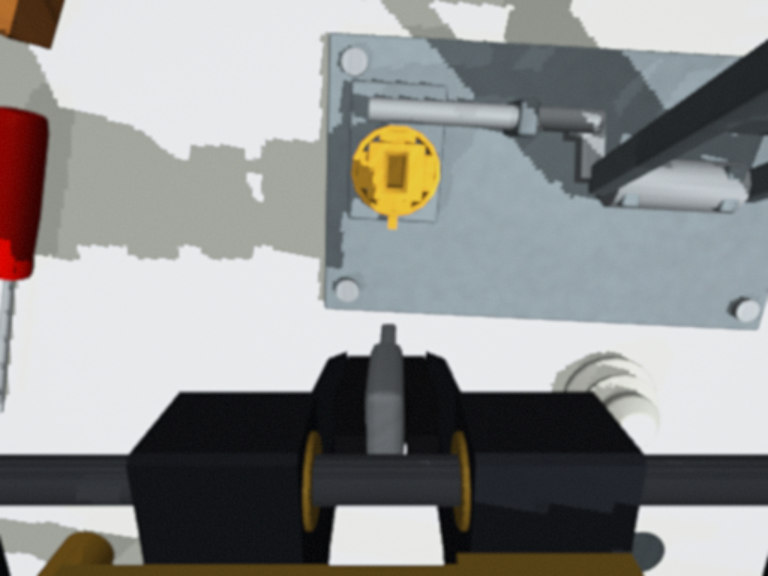

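The lock's slot is clearly visible at about (397,172), nearly parallel to the key, and the key's blade tip shows at (389,325).

Run:
```python
from h import *; import pickle
np.set_printoptions(precision=4,suppress=True,linewidth=250)
s,st=pickle.load(open("w4.pkl","rb")); g=cv2.cvtColor(s["image"],cv2.COLOR_RGB2HSV)
v=g[:,:,2].astype(int)
print(v[96:134,252:278])
sub=np.zeros(v.shape,np.uint8); sub[98:132,254:275]=(v[98:132,254:275]<165)
n,l,stt,cc=cv2.connectedComponentsWithStats(sub);print(stt,cc)
print(v[210:232,250:270])
z=st["tool_pos"][2]-.0356
e=onz(s,259.3,216.7,z);print("blade +x low edge, tool cm",totool(st,e))
```

```text
[[233 233 232 231 231 231 231 231 230 229 229 229 228 230 232 232 231 227 216 213 214 213 215 215 208 201]
 [235 235 234 234 234 233 234 234 234 233 232 233 232 233 233 233 234 234 232 232 232 232 231 230 231 233]
 [234 234 234 233 233 234 234 234 233 233 234 234 233 233 232 234 234 235 234 234 234 234 234 234 234 234]
 [233 233 233 231 230 230 230 231 231 231 232 232 232 232 231 232 233 232 232 234 233 232 234 234 234 234]
 [234 234 232 230 227 226 224 225 224 224 225 229 227 227 226 226 228 226 223 228 231 231 231 233 233 235]
 [234 234 231 228 220 213 211 212 211 213 212 215 214 215 212 212 209 202 202 209 220 230 232 234 234 233]
 [233 233 232 228 218 209 200 199 198 198 200 200 197 197 191 189 184 181 183 193 212 229 232 233 233 233]
 [234 232 232 229 218 206 191 181 175 175 174 176 173 170 169 166 159 161 168 184 207 229 233 233 233 233]
 [234 233 232 229 220 206 188 163 153 148 150 152 150 147 148 147 141 139 155 179 210 230 234 233 233 233]
 [233 233 232 229 222 208 187 158 140 140 138 137 137 138 140 138 129 124 147 178 211 231 234 234 233 233]
 [234 233 231 228 220 208 186 
[... 4263 characters left out ...]
179 113  76  78  82  82  82  81  77  84 129 197 235 238 236 235 236]
 [236 236 227 178 109  79  79  83  82  82  79  80  85 129 198 235 237 236 236 236]
 [237 238 221 170 106  77  80  82  83  83  82  80  86 129 198 235 238 236 235 235]
 [237 235 211 154  94  77  80  79  81  80  79  78  86 133 199 236 238 237 235 235]
 [223 205 175 126  86  76  78  79  80  77  78  75  86 124 189 228 236 236 236 235]
 [170 143 121  94  78  77  77  78  75  75  73  72  79 103 150 191 217 234 235 236]
 [109  92  83  77  76  75  75  73  76  77  76  75  75  78  95 127 175 218 236 235]
 [ 77  75  74  77  78  78  77  77  75  75  75  74  72  72  69  86 134 196 233 236]]
blade +x low edge, tool cm [0.5245 0.0237 3.5613]
```

Run:
```python
from h import *; import pickle
np.set_printoptions(precision=4,suppress=True,linewidth=250)
s,st=pickle.load(open("w4.pkl","rb"))
p=onz(s,264.1,114,.052);q=onz(s,259,104,.052);print(p)
print("shift", totool(st,p)-[-.16,.02,3.56], "mid shift+above8mm", totool(st,p+[0,0,.008])-[-.16,.02,3.56])
```

```text
[ 0.578  -0.1195  0.052 ]
shift [6.0426 0.3991 7.737 ] mid shift+above8mm [6.0446 0.3981 6.937 ]
```

Request:
{"method": "carry_out", "body": {"rows": [[[4, 0.4, 0], [0, 0, 2], 1], [[6, 0.4, 1], [0, 0, 2], 1], [[6, 0.4, 4], [0, 0, 2], 1], [[6, 0.4, 6], [0, 0, 2], 1], [[6, 0.4, 6.8], [0, 0, 2], 1], [[6, 0.4, 6.8], [0, 0, 2], 1], [[6, 0.4, 7.4], [0, 0, 2], 1], [[6, 0.4, 7.8], [0, 0, 2], 1], [[6, 0.4, 8.2], [0, 0, 2], 1], [[6, 0.4, 8.5], [0, 0, 2], 1], [[6, 0.4, 8.5], [0, 0, 2], 1]]}}

```text
clock: 7.55
tool_pos: [0.5787, -0.1179, 0.0807]
eef_rot: [-0.072, 0.997, -0.0, 0.0]
contact_force: [-0.2, -2.6, -1.8]
opening: 0.113
finger_force: 40.0
```

Request:
{"method": "carry_out", "body": {"rows": [[[0, 0, 0.5], [0, 0, 0], 1], [[0, 0, 1.0], [0, 0, 0], 1], [[0, 0, 1.4], [0, 0, 0], 1], [[0, 0, 1.7], [0, 0, 0], 1], [[0, 0, 1.8], [0, 0, 0], 1], [[0, 0, 1.8], [0, 0, 0], 1]]}}

```text
clock: 8.15
tool_pos: [0.5788, -0.1177, 0.0633]
eef_rot: [-0.072, 0.997, -0.0, 0.0]
contact_force: [-0.3, -2.3, 6.8]
opening: 0.109
finger_force: 40.0
```

Run:
```python
from plant import r; from h import *; import pickle
np.set_printoptions(precision=4,suppress=True,linewidth=250)
st=r.get_state();print({k:np.round(st[k],4) for k in("tool_pos","contact_force","moment","opening","q","eef_rot")})
```

```text
{'tool_pos': array([ 0.5788, -0.1177,  0.0633]), 'contact_force': array([-0.273 , -2.3078,  6.7572]), 'moment': array([-0.7462,  0.1696,  0.0821]), 'opening': np.float64(0.1089), 'q': array([ 0.127 ,  0.8931, -0.0084,  1.7994,  0.0164,  0.4482,  1.8214]), 'eef_rot': array([-0.0718,  0.9974, -0.0004,  0.0004])}
```

Request:
{"method": "carry_out", "body": {"rows": [[[0, -0.13, 0], [0, 0, 8], 1], [[0, -0.1, 0], [0, 0, 16], 1], [[0, -0.08, 0], [0, 0, 24], 1], [[0, -0.07, 0], [0, 0, 32], 1], [[0, -0.05, 0], [0, 0, 40], 1], [[-0.05, -0.03, 0], [0, 0, 48], 1], [[-0.07, -0.02, 0], [0, 0, 56], 1], [[-0.09, -0.01, 0], [0, 0, 64], 1], [[-0.11, 0, 0], [0, 0, 72], 1], [[-0.13, 0, 0], [0, 0, 78], 1], [[-0.13, 0, 0], [0, 0, 78], 1]]}}

```text
clock: 9.25
tool_pos: [0.5787, -0.1191, 0.0633]
eef_rot: [0.573, 0.819, -0.002, 0.0]
contact_force: [-3.8, -3.7, 8.0]
opening: 0.107
finger_force: 40.0
```

```bash
cat > p.py <<'E'
from plant import r; from h import *
np.set_printoptions(precision=4,suppress=True,linewidth=250)
st=r.get_state();print({k:np.round(st[k],4) for k in("clock","tool_pos","contact_force","moment","opening","q")})
m=R.from_quat(st["eef_rot"]).as_matrix();print("x yaw",np.degrees(np.arctan2(m[1,0],m[0,0])),m[:,2])
E
python3 p.py
```

```text
{'clock': np.float64(9.25), 'tool_pos': array([ 0.5787, -0.1191,  0.0633]), 'contact_force': array([-3.7831, -3.7401,  7.9872]), 'moment': array([-1.2477,  0.832 ,  0.0046]), 'opening': np.float64(0.1075), 'q': array([-0.0502,  0.9244,  0.31  ,  1.8073, -0.5324,  0.4936,  0.969 ])}
x yaw 110.04175186381377 [-0.0009 -0.003  -1.    ]
```

Request:
{"method": "carry_out", "body": {"rows": [[[0, 0, 0], [0, 0, 4], 1], [[0, 0, 0], [0, 0, 8], 1], [[0, 0, 0], [0, 0, 11], 1], [[0, 0, 0], [0, 0, 11], 1], [[0, 0, 0], [0, 0, 11], 1]]}}

```text
clock: 9.75
tool_pos: [0.5778, -0.1188, 0.0632]
eef_rot: [0.648, 0.761, -0.002, -0.0]
contact_force: [-4.5, -4.4, 9.6]
opening: 0.106
finger_force: 40.0
```

```bash
python3 p.py
python3 - <<'E'
from plant import r; from h import *; import pickle
s=r.snapshot("top");pickle.dump(s,open("t2.pkl","wb"));w=r.snapshot("wrist");pickle.dump(w,open("w5.pkl","wb"))
cv2.imwrite("pics/w5.png",cv2.resize(w["image"],None,fx=1.5,fy=1.5)[:,:,::-1])
E
```

```text
{'clock': np.float64(9.75), 'tool_pos': array([ 0.5778, -0.1188,  0.0632]), 'contact_force': array([-4.5133, -4.442 ,  9.6369]), 'moment': array([-1.1183,  1.2895,  0.0699]), 'opening': np.float64(0.1059), 'q': array([-0.0745,  0.9325,  0.3557,  1.8098, -0.6029,  0.5112,  0.8448])}
x yaw 99.17738528546947 [-0.0025 -0.0021 -1.    ]
```

View pics/w5.png

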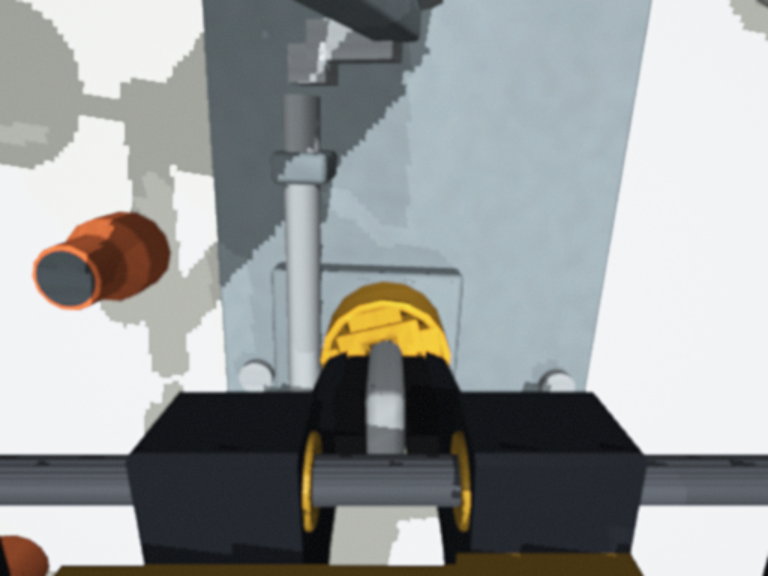

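The bolt is withdrawn, clear of the frame bracket (310,95); the key is still in the lock. I'll turn slightly further to confirm the stop.

Request:
{"method": "carry_out", "body": {"rows": [[[0, 0, 0], [0, 0, 3], 1], [[0, 0, 0], [0, 0, 5], 1], [[0, 0, 0], [0, 0, 5], 1]]}}

```text
clock: 10.15
tool_pos: [0.5777, -0.1186, 0.0632]
eef_rot: [0.681, 0.733, -0.002, -0.0]
contact_force: [-4.9, -4.7, 9.5]
opening: 0.106
finger_force: 40.0
```

```bash
python3 p.py
```

```text
{'clock': np.float64(10.15), 'tool_pos': array([ 0.5777, -0.1186,  0.0632]), 'contact_force': array([-4.8579, -4.7478,  9.5008]), 'moment': array([-1.0657,  1.2876,  0.3669]), 'opening': np.float64(0.1056), 'q': array([-0.0863,  0.9368,  0.3771,  1.8104, -0.6345,  0.5201,  0.7869])}
x yaw 94.21716220267032 [-0.0028 -0.0018 -1.    ]
```

Request:
{"method": "carry_out", "body": {"rows": [[[0, 0, -0.1], [0, 0, -5], 1], [[0, 0, -0.1], [0, 0, -5], 0.55], [[0, 0, -0.1], [0, 0, -5], 0.55], [[0, 0, -0.1], [0, 0, -5], 0.55], [[0, 0, -0.1], [0, 0, -5], 0.55], [[0, 0, -0.1], [0, 0, -5], 0.55], [[0, 0, -2], [0, 0, -5], 0.55], [[0, 0, -5], [0, 0, -5], 0.55], [[0, 0, -10], [0, 0, -5], 0.55], [[0, 0, -15], [0, 0, -5], 0.55], [[0, 0, -20], [0, 0, -5], 0.55], [[0, 0, -22], [0, 0, -5], 0.55]]}}

```text
clock: 11.35
tool_pos: [0.5816, -0.118, 0.2877]
eef_rot: [0.648, 0.762, 0.002, 0.003]
contact_force: [-0.1, -0.5, -0.7]
opening: 0.452
finger_force: 0.0
```

```bash
python3 p.py
python3 - <<'E'
from plant import r; from h import *; import pickle
w=r.snapshot("wrist");s=r.snapshot("scene");pickle.dump((w,s),open("w6.pkl","wb"))
a=cv2.resize(w["image"],(400,300)); b=cv2.resize(s["image"][140:305,90:310],(400,300))
cv2.imwrite("pics/w6.png",np.hstack([a,b])[:,:,::-1])
E
```

```text
{'clock': np.float64(11.35), 'tool_pos': array([ 0.5816, -0.118 ,  0.2877]), 'contact_force': array([-0.1329, -0.5068, -0.7141]), 'moment': array([-0.052 ,  0.0453,  0.0164]), 'opening': np.float64(0.452), 'q': array([-0.2028,  0.6492,  0.5856,  1.6348, -0.4157,  0.9766,  0.6838])}
x yaw 99.22372505388812 [ 0.0075 -0.0017 -1.    ]
```

View pics/w6.png

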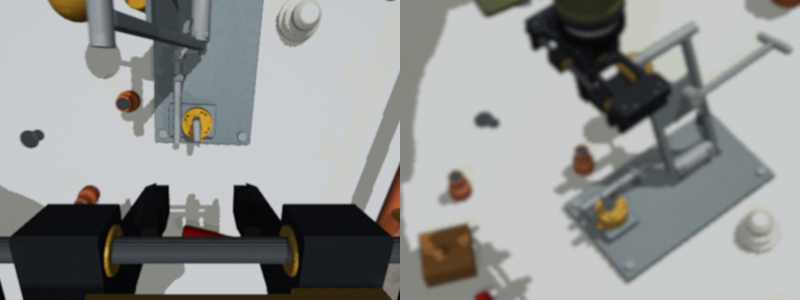

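The view shows the key standing in the lock, turned, with the foot at about (775,43) in the right half and the way over the frame clear.

```bash
cat > stand.py <<'E'
from h import *
p=[.5592,.0294,np.radians(7.47)]
W=lambda q:R.from_euler('z',p[2]).apply(np.array(q)/1000)+[p[0],p[1],.035]
def foot(k,a=-.35):
    t=np.radians(15)-k; return W(R.from_euler('y',a).apply([57,20+132*np.cos(t),115+132*np.sin(t)]))
def bar(a): return W([205*np.sin(a),0,205*np.cos(a)])
E
python3 - <<'E'
from stand import *; from plant import r
np.set_printoptions(precision=2,suppress=True)
st=r.get_state(); st["eef_rot"]=R.from_euler('xyz',[np.pi,0,np.radians(99.2)]).as_quat(); print(R.from_quat(st["eef_rot"]).as_matrix())
for k in (0,.2,.4,.6,.75,.9,1.05,1.2): f=foot(k); print(k,f*100,totool(st,f+[0,0,.008]))
E
```

```text
[[-0.16  0.99  0.  ]
 [ 0.99  0.16  0.  ]
 [ 0.    0.   -1.  ]]
0 [54.24 17.6  19.47] [29.61  0.82  8.37]
0.2 [55.07 18.13 17.02] [30.01  1.73 10.81]
0.4 [55.98 18.15 14.55] [29.88  2.63 13.29]
0.6 [56.93 17.65 12.14] [29.23  3.49 15.69]
0.75 [57.65 16.94 10.44] [28.42  4.08 17.39]
0.9 [58.35 15.97  8.87] [27.35  4.62 18.96]
1.05 [59.03 14.75  7.46] [26.04  5.1  20.37]
1.2 [59.66 13.32  6.26] [24.52  5.49 21.58]
```

Request:
{"method": "carry_out", "body": {"rows": [[[5, 0, 0], [0, 0, 0], 1], [[10, 0, 0], [0, 0, 0], 1], [[15, 0.3, 0], [0, 0, 0], 1], [[20, 0.5, 0], [0, 0, 0], 1], [[25, 0.8, 0], [0, 0, 0], 1], [[29.7, 1, 0], [0, 0, 0], 1], [[29.7, 1, 3], [0, 0, 0], 1], [[29.7, 1, 6], [0, 0, 0], 1], [[29.7, 1, 6], [0, 0, 0], 1], [[29.7, 1, 6], [0, 0, 0], 1]], "newtons": 20}}

```text
clock: 12.45
tool_pos: [0.5413, 0.1773, 0.2221]
eef_rot: [0.648, 0.762, -0.001, -0.0]
contact_force: [0.1, 0.1, -0.4]
opening: 0.003
finger_force: 0.0
```

```bash
python3 p.py
python3 - <<'E'
from stand import *; from plant import r
np.set_printoptions(precision=2,suppress=True)
st=r.get_state()
for k in (0,.2,.4,.6,.75,.9,1.05,1.2): f=foot(k); print(k,totool(st,f+[0,0,.008]))
E
```

```text
{'clock': np.float64(12.45), 'tool_pos': array([0.5413, 0.1773, 0.2221]), 'contact_force': array([ 0.1353,  0.1133, -0.4289]), 'moment': array([-0.0323,  0.103 , -0.0236]), 'opening': np.float64(0.0028), 'q': array([-0.7238,  0.7061,  0.5773,  1.776 , -0.5076,  0.815 ,  0.2624])}
x yaw 99.20674614473143 [-0.0021 -0.001  -1.    ]
0 [-0.15  0.09  1.94]
0.2 [0.25 1.   4.38]
0.4 [0.12 1.91 6.85]
0.6 [-0.52  2.77  9.26]
0.75 [-1.34  3.37 10.96]
0.9 [-2.41  3.91 12.53]
1.05 [-3.72  4.39 13.94]
1.2 [-5.23  4.79 15.14]
```

Request:
{"method": "carry_out", "body": {"rows": [[[0, 0.1, 1.9], [0, 0, 0], 1], [[0.1, 0.5, 3.2], [0, 0, 0], 1], [[0.2, 1, 4.4], [0, 0, 0], 1], [[0.2, 1.5, 5.6], [0, 0, 0], 1], [[0.1, 1.9, 6.9], [0, 0, 0], 1], [[-0.2, 2.4, 8.1], [0, 0, 0], 1], [[-0.5, 2.8, 9.3], [0, 0, 0], 1], [[-1.0, 3.1, 10.2], [0, 0, 0], 1], [[-1.4, 3.4, 11], [0, 0, 0], 1], [[-2.4, 3.9, 12.5], [0, 0, 0], 1], [[-3.2, 4.2, 13.4], [0, 0, 0], 1], [[-3.2, 4.2, 13.4], [0, 0, 0], 1]]}}

```text
clock: 13.65
tool_pos: [0.5885, 0.1503, 0.0873]
eef_rot: [0.649, 0.761, -0.001, 0.0]
contact_force: [-0.2, -0.6, 1.2]
opening: 0.006
finger_force: 0.0
```

```bash
python3 p.py
python3 - <<'E'
from stand import *; from plant import r; import pickle
w=r.snapshot("scene");pickle.dump(w,open("s7.pkl","wb"))
s0=pickle.load(open("s0.pkl","rb"))["scene"]
f=proj(s0,foot(0));g=proj(s0,foot(1.97));print(f,g)
d=np.abs(w["image"].astype(int)-s0["image"]).sum(2)
for q in(f,g):
    x,y=q.astype(int); print(d[y-6:y+7:3,x-6:x+7:3])
E
```

```text
{'clock': np.float64(13.65), 'tool_pos': array([0.5885, 0.1503, 0.0873]), 'contact_force': array([-0.1561, -0.6308,  1.1683]), 'moment': array([-0.0108,  0.0618,  0.0218]), 'opening': np.float64(0.0056), 'q': array([-0.5609,  0.9224,  0.4318,  1.7503, -0.6184,  0.6103,  0.3978])}
x yaw 99.09064073012759 [-0.0015 -0.002  -1.    ]
[294.44561702 162.59628465] [264.36247902 239.04444843]
[[438 451 454 447 446]
 [227 319 411 443 447]
 [220 147 250 294 392]
 [422 296 199 132 207]
 [281 271 446 410 241]]
[[115 114 111 111 110]
 [111 110 114 111 110]
 [116 113 109 108  92]
 [113 112 109 116  23]
 [104  17  73 114 102]]
```

Request:
{"method": "carry_out", "body": {"rows": [[[0, 0, -4], [0, 0, 0], 1], [[0.5, 0, -8], [0, 0, 0], 1], [[1, 0, -13], [0, 0, 0], 1], [[1, 0, -18], [0, 0, 0], 1], [[1, 0, -22], [0, 0, 0], 0.3], [[1, 0, -22], [0, 0, 0], 0.3], [[1, 0, -22], [0, 0, 0], 0.3]]}}

```text
clock: 14.4
tool_pos: [0.5868, 0.1633, 0.3098]
eef_rot: [0.647, 0.762, 0.001, 0.0]
contact_force: [-0.8, 0.3, 0.4]
opening: 0.252
finger_force: 0.0
```

```bash
python3 p.py
python3 - <<'E'
from stand import *; from plant import r; import pickle
s=r.snapshot("scene");t=r.snapshot("top");w=r.snapshot("wrist");pickle.dump((s,t,w),open("v8.pkl","wb"))
st=r.get_state(); st["eef_rot"]=R.from_euler('xyz',[np.pi,0,np.radians(99.1)]).as_quat()
print(bar(-.35),totool(st,bar(-.35)),proj(s,foot(1.97)),proj(t,foot(1.97)))
a=cv2.resize(s["image"][140:305,150:370],(400,300)); b=cv2.resize(t["image"][150:240,200:320],(400,300))
cv2.imwrite("pics/v8.png",np.hstack([a,b])[:,:,::-1])
E
```

```text
{'clock': np.float64(14.4), 'tool_pos': array([0.5868, 0.1633, 0.3098]), 'contact_force': array([-0.7758,  0.3374,  0.3575]), 'moment': array([-0.0598,  0.0904,  0.0013]), 'opening': np.float64(0.2521), 'q': array([-0.6872,  0.6632,  0.6383,  1.5505, -0.4328,  1.0704,  0.2214])}
x yaw 99.29607719256649 [ 0.0018  0.0015 -1.    ]
[0.48950253 0.02026128 0.22757141] [-12.58628213 -11.75701943   7.95596012] [264.36247902 239.04444843] [254.13941023 185.5803105 ]
```

View pics/v8.png

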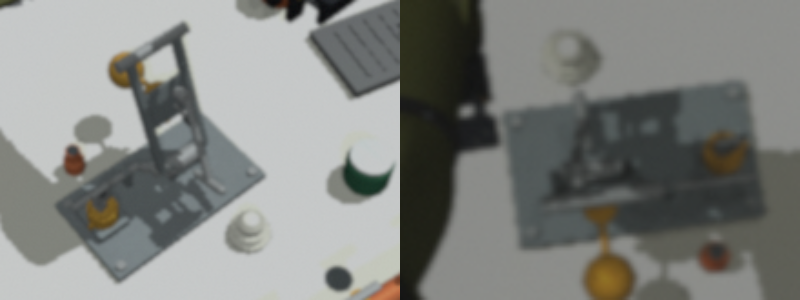

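The kickstand is down, its foot at (212,180) by the plate, and the frame still leaning; the key remains in the lock. Now the bar.

Request:
{"method": "carry_out", "body": {"rows": [[[-4, -3, 0], [0, 0, 0], 0], [[-8, -6, 0], [0, 0, 0], 0], [[-11, -9, 0], [0, 0, 0], 0], [[-12.6, -11.8, 0], [0, 0, 0], 0], [[-12.6, -11.8, 0], [0, 0, 0], 0], [[-12.6, -11.8, 0], [0, 0, 0], 0], [[-12.6, -11.8, 0], [0, 0, 0], 0], [[-12.6, -11.8, 2], [0, 0, 0], 0], [[-12.6, -11.8, 5], [0, 0, 0], 0], [[-12.6, -11.8, 8], [0, 0, 0], 0], [[-12.6, -11.8, 10.2], [0, 0, 0], 0], [[-12.6, -11.8, 10.2], [0, 0, 0], 0]]}}

```text
clock: 15.75
tool_pos: [0.4895, 0.0208, 0.2039]
eef_rot: [0.647, 0.763, -0.002, -0.002]
contact_force: [-0.8, -0.3, 0.0]
opening: 1.002
finger_force: 0.0
```

Request:
{"method": "carry_out", "body": {"rows": [[[0, 0, 0], [0, 0, 0], 1], [[0, 0, 0], [0, 0, 0], 1], [[0, 0, 0], [0, 0, 0], 1], [[0, 0, 0], [0, 0, 0], 1], [[0, 0, 0], [0, 0, 0], 1], [[0, 0, 0], [0, 0, 0], 1], [[0, 0, 0], [0, 0, 0], 1], [[0, 0, 0], [0, 0, 0], 1], [[0, 0, 0], [0, 0, 0], 1], [[0, 0, 0], [0, 0, 0], 1], [[0, 0, 0], [0, 0, 0], 1], [[0, 0, 0], [0, 0, 0], 1]], "newtons": 20}}

```text
clock: 16.95
tool_pos: [0.4897, 0.0194, 0.2066]
eef_rot: [0.648, 0.762, -0.0, -0.001]
contact_force: [-4.0, -0.5, 1.4]
opening: 0.188
finger_force: 19.5
```

```bash
python3 p.py
python3 - <<'E'
from stand import *; from plant import r
np.set_printoptions(precision=2,suppress=True)
st=r.get_state()
for a in (-.35,-.28,-.21,-.14,-.07,-.03,0): print(a,bar(a),(totool(st,bar(a))-totool(st,bar(-.35))))
print(totool(st,bar(-.35)))
E
```

```text
{'clock': np.float64(16.95), 'tool_pos': array([0.4897, 0.0194, 0.2066]), 'contact_force': array([-3.9782, -0.4878,  1.4234]), 'moment': array([-0.1396,  0.7329, -0.1343]), 'opening': np.float64(0.1883), 'q': array([-0.4533,  0.6253,  0.5226,  2.0199, -0.5193,  0.6301,  0.5778])}
x yaw 99.22112851295543 [-0.0018  0.0002 -1.    ]
-0.35 [0.49 0.02 0.23] [0. 0. 0.]
-0.28 [0.5  0.02 0.23] [-0.04  1.36 -0.45]
-0.21 [0.52 0.02 0.24] [-0.08  2.75 -0.8 ]
-0.14 [0.53 0.03 0.24] [-0.13  4.17 -1.05]
-0.07 [0.54 0.03 0.24] [-0.17  5.59 -1.2 ]
-0.03 [0.55 0.03 0.24] [-0.2   6.41 -1.24]
0 [0.56 0.03 0.24] [-0.21  7.02 -1.25]
[ 0.09 -0.01 -2.1 ]
```

Request:
{"method": "carry_out", "body": {"rows": [[[0, 0.7, -0.2], [0, 0, 0], 1], [[0, 1.4, -0.45], [0, 0, 0], 1], [[0, 2.1, -0.6], [0, 0, 0], 1], [[-0.1, 2.75, -0.8], [0, 0, 0], 1], [[-0.1, 3.5, -0.95], [0, 0, 0], 1], [[-0.1, 4.2, -1.05], [0, 0, 0], 1], [[-0.15, 4.9, -1.15], [0, 0, 0], 1], [[-0.2, 5.6, -1.2], [0, 0, 0], 1], [[-0.2, 6.2, -1.25], [0, 0, 0], 1], [[-0.2, 6.6, -1.25], [0, 0, 0], 1], [[-0.2, 6.6, -1.25], [0, 0, 0], 1]]}}

```text
clock: 18.05
tool_pos: [0.5566, 0.028, 0.2191]
eef_rot: [0.648, 0.762, -0.0, 0.0]
contact_force: [-2.8, -3.8, -6.9]
opening: 0.189
finger_force: 20.4
```

```bash
python3 p.py
```

```text
{'clock': np.float64(18.05), 'tool_pos': array([0.5566, 0.028 , 0.2191]), 'contact_force': array([-2.7843, -3.8007, -6.8812]), 'moment': array([-0.7445,  0.7786, -0.2134]), 'opening': np.float64(0.1894), 'q': array([-0.4506,  0.6879,  0.5513,  1.8176, -0.4942,  0.7764,  0.5212])}
x yaw 99.25614759207384 [ 0.0003 -0.0003 -1.    ]
```

Request:
{"method": "carry_out", "body": {"rows": [[[0, 0.15, 0.1], [0, 0, 0], 1], [[0, 0.3, 0.1], [0, 0, 0], 1], [[0, 0.3, 0.1], [0, 0, 0], 1], [[0, 0.3, 0.1], [0, 0, 0], 1]]}}

```text
clock: 18.45
tool_pos: [0.5595, 0.0284, 0.2189]
eef_rot: [0.648, 0.762, 0.001, 0.001]
contact_force: [-4.3, -2.7, 0.9]
opening: 0.192
finger_force: 19.7
```

```bash
python3 p.py
python3 - <<'E'
from stand import *; from plant import r; import pickle
np.set_printoptions(precision=2,suppress=True)
# ball in the top view: angle check
s,t,w=pickle.load(open("v8.pkl","rb")); t2=r.snapshot("top"); s2=r.snapshot("scene")
ball=lambda a:W(R.from_euler('y',a).apply([-100,0,122]))
for n,im,a in(("before",t,-.35),("after",t2,0),("sb",s,-.35),("sa",s2,0)):
    h=cv2.cvtColor(im["image"],cv2.COLOR_RGB2HSV); m=((h[:,:,0]>12)&(h[:,:,0]<32)&(h[:,:,1]>110)&(h[:,:,2]>30)).astype(np.uint8)
    c,l,stt,cc=cv2.connectedComponentsWithStats(m); e=proj(im,ball(a))
    print(n,e,[(np.round(cc[i],1),stt[i,4]) for i in range(1,c) if stt[i,4]>25 and np.linalg.norm(cc[i]-e)<45])
E
```

```text
{'clock': np.float64(18.45), 'tool_pos': array([0.5595, 0.0284, 0.2189]), 'contact_force': array([-4.2903, -2.7232,  0.943 ]), 'moment': array([-0.7506,  0.8868, -0.1504]), 'opening': np.float64(0.1919), 'q': array([-0.4494,  0.6914,  0.551 ,  1.8102, -0.4951,  0.7794,  0.5202])}
x yaw 99.23998933431831 [ 0.0014  0.0001 -1.    ]
before [262.71 233.11] [(array([261.9, 229.6]), np.int32(196))]
after [261.42 221.01] [(array([296.4, 196.5]), np.int32(80)), (array([260.1, 198.7]), np.int32(31)), (array([260.9, 220.6]), np.int32(183))]
sb [218.16 178.07] [(array([215.2, 180.1]), np.int32(82))]
sa [225.84 176.17] [(array([265. , 165.2]), np.int32(45)), (array([227. , 175.9]), np.int32(292)), (array([245.3, 193.5]), np.int32(62))]
```

Request:
{"method": "carry_out", "body": {"rows": [[[0, 0, 0], [0, 0, 0], 1], [[0, 0, 0], [0, 0, 0], 1], [[0, 0, 0], [0, 0, 0], 1], [[0, 0, 0], [0, 0, 0], 1], [[0, 0, 0], [0, 0, 0], 1]]}}

```text
clock: 19.05
tool_pos: [0.5596, 0.0284, 0.2188]
eef_rot: [0.648, 0.762, 0.0, 0.001]
contact_force: [-5.0, -2.5, 4.2]
opening: 0.182
finger_force: 19.5
```

```bash
python3 p.py; python3 -c "
from plant import r
print(r.finish_job())"
```

```text
{'clock': np.float64(19.05), 'tool_pos': array([0.5596, 0.0284, 0.2188]), 'contact_force': array([-4.953, -2.533,  4.207]), 'moment': array([-0.7902,  0.9424, -0.1799]), 'opening': np.float64(0.1823), 'q': array([-0.4494,  0.6915,  0.551 ,  1.8101, -0.495 ,  0.7794,  0.5202])}
x yaw 99.24535071896324 [ 0.0014  0.     -1.    ]
the job is handed in; nothing more can be done
None
```

I handed the job in at about 19 s with all steps carried out (no verdict came back): key seated and turned to its stop, kickstand down, and the gripper still holding the frame upright by its bar.

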